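# Bottling nozzle from its clip to the flask

## Task

Pull the bottling nozzle straight up out of the sprung clip on its rail, carry it over the row of bottles in the green crate, and bring it upright over the open flask (the one without a cork), its tip centred above the mouth and about a centimetre clear of it. Never let the nozzle touch the flask, and leave the bottles, the flasks and the cup standing where they are. Finish while still holding the nozzle there, hovering and still: do not lower it in or let go.

Things in the scene. Friction and masses are not known exactly. Their poses are not given: they have to be found in the camera images.
- nozzle: bottling nozzle, 132 mm long, 0.1 to 0.18 kg. Origin at the bottom of its tip, z up its axis. From the tip: steel stem 10 mm thick with orange tip (to 70 mm), white collar 34 mm across (70 to 82), white neck 22 mm across (to 92), square black handle 26 x 26 mm with faces along its x and y (92 to 132, the top 4 mm orange). Starts upright in the clip, tip 40 mm above the table
- nozzle_tip (a point): centre of the nozzle's tip, its lowest point
- nozzle_grip (a point): grip point in the nozzle's square black handle, on the axis, 115 mm above the tip and 17 mm below the handle's top
- stand: red stand fixed to the table, foot 120 x 170 mm. Origin on the table straight under the clip hole, z up. Along its y, 50 mm to its +x side, runs a steel rail (top at 111 mm). The rail's clip plate (top at 110 mm) has a 15 mm hole that the nozzle's stem hangs through; the collar rests on the plate
- clip (a point): centre of the clip hole at the plate's top, 110 mm above the table. Either side along the stand's y, red housings (24 mm tall, top at 134 mm, reaching 49 mm out) carry sprung brass balls that snap over the collar: a straight upward pull of about 11 to 15 N makes them give way in the first 5 mm, they let go by 20 mm; the tip leaves the hole after 70 mm of lift
- crate: green crate fixed to the table between the stand (robot's right) and the flasks (robot's left): 320 mm long (its x, pointing away from the robot), 90 mm wide (its y), 70 mm tall, four compartments in a row with a bottle in each (bottle tops 155 mm above the table). Origin at the centre of its underside
- flask: the open flask: green glass, 68 mm in diameter below, narrowing to a neck 38 mm in outer diameter (41 mm over a white band near the top), 110 mm tall, loose, 0.3 kg. It has no cork: the mouth is an open hole 30 mm in diameter. Origin at the centre of its underside, z up
- flask_mouth (a point): centre of the open flask's mouth, level with its rim, 110 mm above the flask's underside
- corked_flask: a like flask but closed with a brown cork, 128 mm tall with the cork, loose; origin at the centre of its underside, z up. Bystander: must stay as it is
- cup: blue ceramic mug, 76 mm in diameter, 85 mm tall, handle on its +y side, loose; origin at the centre of its underside, z up. Bystander: must stay as it is
- bottle0: stubby amber glass bottle with a yellow cap, 62 mm in diameter, 150 mm tall, standing loosely in compartment 1 (of four) of the crate; origin at the centre of its underside, z up. Bystander: must stay as it is
- bottle1: stubby green glass bottle with a yellow cap, 62 mm in diameter, 150 mm tall, standing loosely in compartment 2 (of four) of the crate; origin at the centre of its underside, z up. Bystander: must stay as it is
- bottle2: stubby amber glass bottle with a yellow cap, 62 mm in diameter, 150 mm tall, standing loosely in compartment 3 (of four) of the crate; origin at the centre of its underside, z up. Bystander: must stay as it is
- bottle3: stubby green glass bottle with a yellow cap, 62 mm in diameter, 150 mm tall, standing loosely in compartment 4 (of four) of the crate; origin at the centre of its underside, z up. Bystander: must stay as it is
Things that resemble listed ones, but are neither listed nor needed, are in the scene too. Of the things that look like the nozzle, the smallest one is meant.

How it is judged (in metres and radians):
On the way, in this order (a step that is already met when the one before it is completed fails the run):
1. the nozzle is pulled up out of the clip, its tip clear above the clip plate, in the gripper (z of nozzle_tip in the frame of stand above 0.112 m and contact force between nozzle and the fingers above 1 N), for 0.05 s.
2. the nozzle is carried across above the row of bottles (tip higher than the bottle tops, over the crate) (height (world z) of nozzle_tip above 0.155 m and y of nozzle_tip in the frame of crate between -0.045 and 0.045 m and x of nozzle_tip in the frame of crate between -0.16 and 0.16 m and contact force between nozzle and the fingers above 1 N), for 0.05 s.
At the end, for the whole second after the job is handed in: Nozzle still held, at rest, upright within 7 degrees, tip within 9 mm of the axis of the open flask's mouth and 4 to 24 mm above its rim, not touching it; flask moved under 20 mm and upright; bottles, corked flask and cup moved under 30 mm and standing (horizontal distance between nozzle_tip and flask_mouth below 0.009 m and z of nozzle_tip in the frame of flask_mouth between 0.004 and 0.024 m and angle between nozzle's own z axis and vertical below 0.12 rad and contact force between nozzle and the fingers above 1 N and contact force between nozzle and flask below 0.1 N and linear speed of nozzle below 0.02 m/s and distance of each of bottle0, bottle1, bottle2, bottle3, corked_flask, cup from where it was at the start of the episode below 0.03 m and angle between each of bottle0, bottle1, bottle2, bottle3, corked_flask, cup's own z axis and vertical below 0.25 rad and distance of flask from where it was at the start of the episode below 0.02 m and angle between flask's own z axis and vertical below 0.1 rad); the arm keeps its last pose, push and grip.
It fails at once if the nozzle touches the flask (contact force between nozzle and flask above 0.3 N).
It fails at once if a bottle, flask or the cup is knocked over or pushed out of its place (20 mm for the open flask, 30 mm for the others) (not (distance of bottle0 from where it was at the start of the episode below 0.03 m) or not (distance of bottle1 from where it was at the start of the episode below 0.03 m) or not (distance of bottle2 from where it was at the start of the episode below 0.03 m) or not (distance of bottle3 from where it was at the start of the episode below 0.03 m) or not (distance of corked_flask from where it was at the start of the episode below 0.03 m) or not (distance of cup from where it was at the start of the episode below 0.03 m) or not (angle between bottle0's own z axis and vertical below 0.25 rad) or not (angle between bottle1's own z axis and vertical below 0.25 rad) or not (angle between bottle2's own z axis and vertical below 0.25 rad) or not (angle between bottle3's own z axis and vertical below 0.25 rad) or not (angle between corked_flask's own z axis and vertical below 0.25 rad) or not (angle between cup's own z axis and vertical below 0.25 rad) or not (distance of flask from where it was at the start of the episode below 0.02 m) or not (angle between flask's own z axis and vertical below 0.1 rad)).
It also fails if it takes over 38 s, if anything falls off the work surface, if the arm or the gripper's body presses on something with over 40 N, if the wrist force passes 120 N, or if a joint passes its speed limit or range.

## Robot

A 6-joint arm with a two-finger parallel gripper is mounted at the origin on the work surface. World frame = base frame: x ahead of the robot, y to its left, z up, the work surface at z = 0. Lengths are in mm, angles in rad, forces in N, time in s.
With the tool pointing down it reaches from about 300 to 775 mm from the base axis. Payload 14.6 kg.
Tool frame: the origin (TCP) lies at the very end of the fingers, on their centre line; the grasp point (between the pads) lies 19 mm behind it (grip_point_offset is the distance from the TCP to the grasp point, in mm); z points along the fingers, y is the line along which they close (so a half turn about z gives the same grasp; the last joint's range is limited). The gripper opens to 94 mm and grips with 3 to 60 N. Pads are 16 mm wide; open, the fingers measure 119 mm over their backs; the gripper's body (75 mm by 177 mm) begins 78 mm behind the grasp point.
Start: joints at [1.278, 0.3, 1.521, -0, 1.321, -0.067], TCP at [123.135, 536.029, 179.846] pointing down, gripper open.
Joint ranges: [-3.03, 3.03], [-0.79, 2.21], [0.23, 2.52], [-1.04, 4.18], [0, 3.07], [-2.55, 2.55]. Speed limits (rad/s): [2.22, 2.22, 2.57, 3.14, 3.14, 3.14].

## Interface

Orientations are given as [roll, pitch, yaw] about the fixed x, y, z axes, in that order (R = Rz(yaw) Ry(pitch) Rx(roll)).
In Python, from cell import read_state, camera, camera_info, sign_off, grip_point_offset gives the robot as it stands.
- The arm moves only by the shell command python3 -m handwheel 'ROWS' [FORCE]. ROWS is text: rows parted by semicolons, each of 5 numbers parted by spaces: the shift along the world's x, y, z in units of 40 mm (1.0 is 40 mm), then the turn about the world's z in units of 5 degrees (1.0 is 5 degrees), then the closure, from 0 (fully open) to 1 (shut). In form: dx dy dz yaw gripper; .... A call has 1 to 12 rows; each row shifts and turns the commanded pose from where the row before left it; what a row does not reach is not made up. A row lasts 1/12 s, in which the tool goes at most 41.7 mm and 7.16 degrees, less where a joint would pass 70% of its speed; a pose out of reach is approached as far as the arm can. A call is refused whole if a number of a shift passes 1 or a number of a turn 1, either way. A call with a gripper value outside its range is refused whole. The fingers move at their own pace and stop on an object; FORCE is the grip in N (left out, the last holds). Time passes only in rows, so rows that do not move let the fingers close. It gives the time, the measured TCP pose, the force, the opening and the grip force at its end, in the units of the state.
- read_state(): the state, without advancing time (a new reading comes with each control period).
- camera(name): name is "scene" or "side" or "wrist"; returns (picture, depth): 420x560x3 uint8, red, green, blue; 420x560 float32, mm along the optical axis (not along the pixel's ray), 0 where there is no reading.
- camera_info(name): a dict with "intrinsics" (3x3 intrinsics, pixels), "world_from_camera" (4x4, takes a point from camera to world coordinates). Camera axes: x right, y down, z forward; pixel columns grow to the right and rows downward; lengths in mm; the calibration is good to about 2 mm. The wrist camera is an equidistant fisheye: a pixel r from the principal point sees the ray r / f radians off the axis. A picture is of the moment at which its call begins: read the wrist's pose just before it. camera_info takes no time and is no camera call; for the wrist camera it gives the pose at the moment of the call.
- sign_off(): hands the job in; it is judged then, once.
The state is a dict: "clock": time; "joints": joint angles; "qd": joint speeds; "effort": joint torques, N m; "eef_pos": TCP position; "eef_rot": TCP orientation; "wrist_force": force on the tool from outside, world axes, zero at the start; "moment": the same for the moment, N m; "finger_gap": finger opening in mm; "finger_force": force on a finger pad.
Only numpy, scipy, OpenCV 4.12 (cv2) and the standard library are available. Lean on these libraries where they do the work, as an engineer would, in place of code of your own. Each camera call takes 0.05 s, during which the arm holds its last target. There are 200 camera calls.

## Working session

There is one attempt and no reset: what is moved stays moved. The work goes in short steps, Python scripts to look and compute and a shell command to move; the robot and the scene stay as the last step left them, time stands still between calls to the robot, and variables do not carry over. Pictures are saved under pics/ and viewed, at most 10 in all, crops included, and the job is handed in when it is done.

```bash
mkdir -p pics
cat > h.py <<'E'
import numpy as np, cv2, pickle
from cell import *
def grab(n,tag):
    i=camera_info(n); p,d=camera(n)
    cv2.imwrite(f'pics/{tag}.png',p[:,:,::-1]); pickle.dump((p,d,i),open(f'{tag}.pkl','wb'))
def cloud(tag):
    p,d,i=pickle.load(open(f'{tag}.pkl','rb')); K=np.array(i['intrinsics']);T=np.array(i['world_from_camera'])
    v,u=np.mgrid[:420,:560]; 
    P=np.stack([(u-K[0,2])/K[0,0]*d,(v-K[1,2])/K[1,1]*d,d],-1)@T[:3,:3].T+T[:3,3]
    P[d==0]=np.nan
    return p,P
E
python3 - <<'E'
from h import *
grab('scene','scene');grab('side','side')
for n in('scene','side'): print(camera_info(n))
print(read_state(), grip_point_offset)
E
```

```text
{'intrinsics': array([[499.41437894,   0.        , 270.41760555],
       [  0.        , 499.41437894, 219.07897805],
       [  0.        ,   0.        ,   1.        ]]), 'world_from_camera': array([[-3.19294994e-01,  6.94064792e-01, -6.45232339e-01,
         1.27395068e+03],
       [ 9.47647233e-01,  2.31028253e-01, -2.20432909e-01,
         2.18357049e+02],
       [-3.92782120e-03, -6.81835766e-01, -7.31494744e-01,
         1.00568981e+03],
       [ 0.00000000e+00,  0.00000000e+00,  0.00000000e+00,
         1.00000000e+00]])}
{'intrinsics': array([[387.17904603,   0.        , 274.5642211 ],
       [  0.        , 387.17904603, 210.69155938],
       [  0.        ,   0.        ,   1.        ]]), 'world_from_camera': array([[ 9.99154894e-01, -2.33069971e-02,  3.38567946e-02,
         4.93909594e+02],
       [-4.10236486e-02, -5.14129746e-01,  8.56730800e-01,
        -7.84082369e+02],
       [-2.56103701e-03, -8.57395701e-01, -5.14651390e-01,
         5.50015919e+02],
       [ 0.00000000e+00,  0.00000000e+00,  0.00000000e+00,
         1.00000000e+00]])}
{'clock': 0.1, 'joints': array([ 1.27836516e+00,  3.00417732e-01,  1.52148243e+00, -2.94635192e-05,
        1.32072268e+00, -6.65790906e-02]), 'qd': array([-1.35690257e-03, -1.24386772e-03, -1.78784395e-03,  9.21749664e-05,
        6.83311468e-05,  1.51922010e-04]), 'effort': array([-1.05719395e-03, -5.32639790e+01, -3.53291488e+01,  7.09247100e-02,
        2.34524725e-02, -6.57832402e-05]), 'eef_pos': array([123.09186223, 535.78844408, 179.357355  ]), 'eef_rot': array([-3.14056285e+00, -4.00617825e-05,  2.91574786e+00]), 'wrist_force': array([ 0.03740444, -0.45486441, -0.254544  ]), 'moment': array([ 0.03064786, -0.02662661,  0.01238966]), 'finger_force': 0.0, 'finger_gap': 94.19861451006203} 18.8
```

View pics/scene.png

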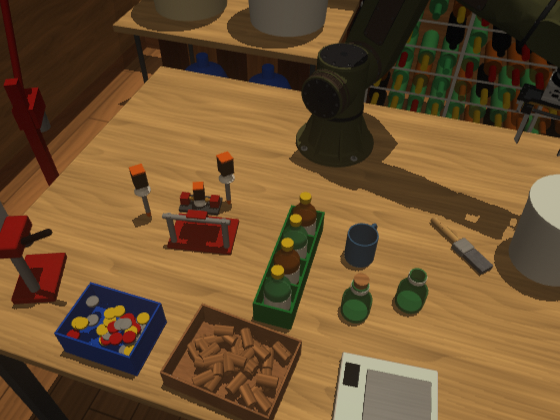

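View pics/side.png

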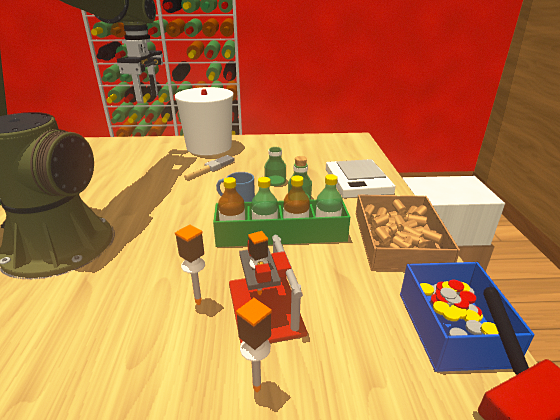

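The scene view shows the small nozzle in the red stand at (198,190), with larger lookalikes at (139,180) and (226,165). The open flask is at (411,290), the corked flask at (356,298), the cup at (362,245) and the crate around (290,265). In the side view the nozzle is at (258,243) and the open flask at (275,160).

Run:
```python
from h import *
out=[]
for t,boxes in (('scene',dict(noz=(185,175,215,215),L1=(128,160,155,200),L2=(214,148,240,180),flask=(392,264,432,316),cork=(338,270,376,325))),('side',dict(noz=(240,228,275,265),L1=(175,222,207,260),L2=(232,295,275,350),flask=(262,146,290,186)))):
    p,P=cloud(t)
    hsv=cv2.cvtColor(p,cv2.COLOR_RGB2HSV)
    for n,(a,b,c,d) in boxes.items():
        Q=P[b:d,a:c].reshape(-1,3); H=hsv[b:d,a:c].reshape(-1,3).astype(int)
        if n in('noz','L1','L2'):
            m=(H[:,0]>=5)&(H[:,0]<16)&(H[:,1]>190)&(H[:,2]>120)
            q=Q[m]; z=np.nanpercentile(q[:,2],80); q=q[q[:,2]>z-8]
            tq=q[abs(q[:,2]-z)<3]
            r=cv2.minAreaRect(tq[:,:2].astype(np.float32)); print(t,n,len(q),'z',z.round(1),'mean',tq.mean(0).round(1),'rect',r)
        else:
            for lo,hi in((104,125),(90,104),(60,80),(20,40)):
                k=Q[(Q[:,2]>lo)&(Q[:,2]<hi)]
                if len(k): print(t,n,lo,len(k),k.min(0).round(1),k.max(0).round(1))
    v=cv2.resize(p[150:260,110:260] if t=='scene' else p[215:345,170:320],None,fx=5,fy=5 if t=='scene' else 4.6,interpolation=cv2.INTER_CUBIC)
    out.append(v)
cv2.imwrite('pics/crop.png',out[0][:,:,::-1])
# crate bottles: yellow caps
for t in('scene','side'):
    p,P=cloud(t);h=cv2.cvtColor(p,cv2.COLOR_RGB2HSV)
    m=((abs(h[...,0].astype(int)-26)<5)&(h[...,1]>180)&(P[...,2]>138)&(P[...,2]<165)).astype(np.uint8)
    n,l,s,c=cv2.connectedComponentsWithStats(m)
    for i in range(1,n):
        if s[i,4]>15: print(t,'cap',s[i,4],P[l==i].mean(0).round(1),P[l==i].max(0).round(0))
```

```text
scene noz 72 z 172.5 mean [ 487.9 -237.7  171.6] rect ((487.2478332519531, -237.83255004882812), (26.75218391418457, 22.183006286621094), 25.54909896850586)
scene L1 116 z 172.0 mean [ 481.8 -409.4  171.1] rect ((481.17730712890625, -409.50030517578125), (33.29523849487305, 33.369537353515625), 43.455230712890625)
scene L2 109 z 171.7 mean [ 366.1 -217.4  171. ] rect ((365.3839111328125, -216.86378479003906), (35.55323028564453, 33.03215026855469), 47.507049560546875)
scene flask 104 117 [520.3 293.2 104.1] [561.2 331.  112.2]
scene flask 90 119 [520.6 292.5  90. ] [560.7 332.4 103.9]
scene flask 60 297 [514.3 282.7  60. ] [571.4 344.3  79.9]
scene flask 20 152 [541.2 279.6  20.1] [574.4 345.9  40. ]
scene cork 104 137 [590.  177.8 104.2] [625.1 215.2 124.9]
scene cork 90 69 [595.4 176.6  90.1] [627.  216.7 103.9]
scene cork 60 293 [584.2 166.1  60. ] [637.2 227.1  79.7]
scene cork 20 149 [609.5 163.2  20.5] [641.  229.9  39.8]
side noz 47 z 171.2 mean [ 485.8 -246.4  170.7] rect ((486.058349609375, -238.71820068359375), (25.95818328857422, 27.452590942382812), 21.287405014038086)
si
[... 229 characters left out ...]
08.99786376953125), (0.27561986446380615, 0.0), 116.7210922241211)
side flask 104 59 [520.8 289.2 104.1] [557.1 330.9 111.6]
side flask 90 66 [520.6 291.1  90.2] [557.  331.5 103.9]
side flask 60 138 [508.2 192.8  60.2] [573.5 317.7  79.8]
side flask 20 121 [504.5 273.4  20. ] [569.7 311.1  39.9]
scene cap 81 [424.8  18.2 153.2] [439.  30. 158.]
scene cap 105 [505.1  16.9 152.2] [518.  30. 157.]
scene cap 120 [580.9  20.5 153. ] [593.  34. 158.]
scene cap 141 [661.2  23.5 152.6] [673.  37. 158.]
side cap 122 [576.2  13.1 150.6] [590.  33. 156.]
side cap 115 [655.6  16.1 150.6] [669.  37. 157.]
side cap 117 [422.5  11.4 150.9] [435.  31. 157.]
side cap 121 [500.4   9.6 150.6] [513.  27. 157.]
```

View pics/crop.png

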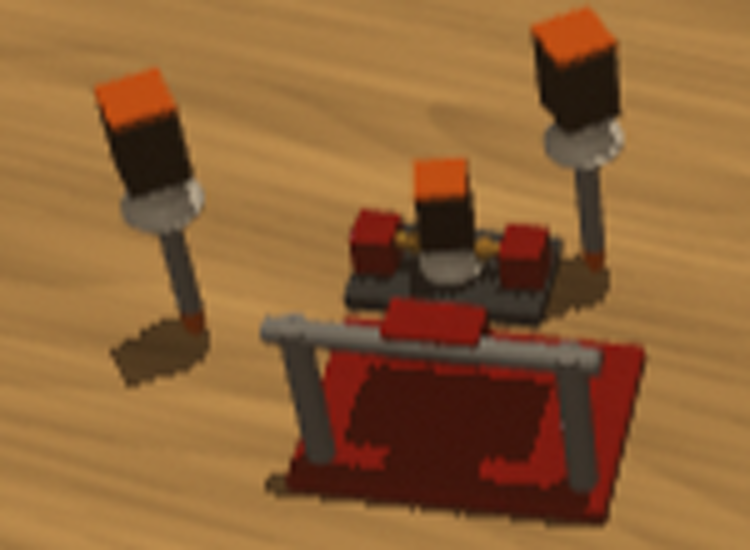

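The crop confirms the nozzle sits between two red housings, with the rail on the far side from the robot and the lookalikes well clear. Next I measure the stand and handle yaw.

```bash
python3 - <<'E'
from h import *
for t in('scene','side'):
    p,P=cloud(t); h=cv2.cvtColor(p,cv2.COLOR_RGB2HSV); z=P[...,2]
    near=np.hypot(P[...,0]-487,P[...,1]+238)<110
    m=near&(z>104)&(z<114)&(h[...,1]<90)&(np.hypot(P[...,0]-487,P[...,1]+238)>38)
    q=P[m][:,:2]; 
    if len(q)>10: print(t,'rail',len(q),cv2.minAreaRect(q.astype(np.float32)))
    m=near&(z>128)&(z<140)&(h[...,1]>150)&((h[...,0]<4)|(h[...,0]>176))
    q=P[m][:,:2]; print(t,'housing',len(q),cv2.minAreaRect(q.astype(np.float32)))
    m=near&(z>138)&(z<175)&(np.hypot(P[...,0]-487,P[...,1]+238)<30)
    q=P[m]; print(t,'handle',len(q),cv2.minAreaRect(q[:,:2].astype(np.float32)),q[:,2].max())
    m=near&(z>4)&(z<16)&(h[...,1]>150)&((h[...,0]<4)|(h[...,0]>176))
    print(t,'foot',m.sum(),cv2.minAreaRect(P[m][:,:2].astype(np.float32)))
E
python3 -m handwheel '0 0 1 -1 0;0 0 1 -1 0;0 0 1 -1 0;0.4 -1 0.4 -1 0;0.4 -0.9 0 -1 0;0.4 -0.9 0 -1 0;0.4 -0.9 0 -1 0;0.4 -0.9 0 -1 0;0.4 -0.9 0 -1 0;0.4 -0.9 0 -1 0;0.4 -0.9 0 -1 0;0.4 -0.9 0 0 0'
```

```text
scene rail 318 ((465.22674560546875, -241.41213989257812), (164.6625518798828, 168.43411254882812), 10.591756820678711)
scene housing 89 ((488.3285827636719, -237.4859619140625), (22.69130516052246, 95.56564331054688), 11.871845245361328)
scene handle 191 ((488.3219299316406, -237.0087432861328), (32.4228401184082, 26.185388565063477), 22.67354393005371) 174.4776010428502
scene foot 490 ((495.0385437011719, -235.27330017089844), (113.28852081298828, 165.99716186523438), 10.25444507598877)
side rail 528 ((463.6111755371094, -243.18618774414062), (160.92576599121094, 171.01776123046875), 10.886738777160645)
side housing 1 ((482.54791259765625, -268.0736083984375), (0.0, 0.0), 0.0)
side handle 432 ((486.3517761230469, -238.670166015625), (27.011316299438477, 27.758485794067383), 22.353605270385742) 173.49853443265795
side foot 6 ((462.2246398925781, -227.9659423828125), (39.71921920776367, 6.799936294555664), 29.681936264038086)
clock: 1.1
eef_pos: [265.6, 210.0, 314.2]
eef_rot: [3.141, 0.0, 1.951]
wrist_force: [0.4, -0.5, 0.6]
finger_gap: 93.9
finger_force: 0.0
```

```bash
python3 -m handwheel '0.46 -0.93 0 0 0;0.46 -0.93 0 0 0;0.46 -0.93 0 0 0;0.46 -0.93 0 0 0;0.46 -0.93 0 0 0;0.46 -0.93 0 0 0;0.46 -0.93 0 0 0;0.46 -0.93 0 0 0;0.46 -0.93 0 0 0;0.46 -0.93 0 0 0;0.46 -0.93 0 0 0;0 0 0 0 0'
python3 - <<'E'
from h import *
print(camera_info('wrist')); grab('wrist','w1'); print(read_state()['eef_pos'],read_state()['eef_rot'])
E
```

```text
clock: 2.1
eef_pos: [469.1, -202.3, 311.7]
eef_rot: [-3.138, -0.003, 1.952]
wrist_force: [-1.4, -0.4, -1.1]
finger_gap: 94.0
finger_force: 0.0
{'intrinsics': array([[325.1922621 ,   0.        , 272.97527228],
       [  0.        , 325.1922621 , 206.0999968 ],
       [  0.        ,   0.        ,   1.        ]]), 'world_from_camera': array([[ 9.27540195e-01,  3.65296379e-01,  7.89160397e-02,
         4.45688630e+02],
       [ 3.73697361e-01, -9.04068996e-01, -2.07387397e-01,
        -1.42593850e+02],
       [-4.41232063e-03,  2.21850863e-01, -9.75070626e-01,
         5.15050264e+02],
       [ 0.00000000e+00,  0.00000000e+00,  0.00000000e+00,
         1.00000000e+00]])}
[ 468.35158848 -199.82786359  312.2993681 ] [-3.13905808e+00 -2.68583984e-03  1.95267246e+00]
```

View pics/w1.png

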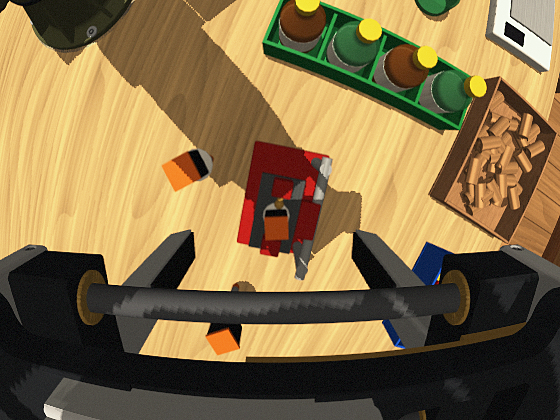

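The wrist view shows the orange handle top at about (276,222), nearly square with the fingers.

```bash
cat >> h.py <<'E'
def wcloud(tag):
    p,d,i=pickle.load(open(f'{tag}.pkl','rb')); K=np.array(i['intrinsics']);T=np.array(i['world_from_camera'])
    v,u=np.mgrid[:420,:560].astype(float); x=(u-K[0,2]);y=(v-K[1,2]);r=np.hypot(x,y)+1e-9;th=r/K[0,0]
    P=np.stack([np.tan(th)*x/r*d,np.tan(th)*y/r*d,d],-1)@T[:3,:3].T+T[:3,3]; P[d==0]=np.nan
    return p,P
E
python3 - <<'E'
from h import *
p,P=wcloud('w1'); h=cv2.cvtColor(p,cv2.COLOR_RGB2HSV).astype(int)
v,u=np.mgrid[:420,:560]
m=(u>255)&(u<300)&(v>190)&(v<255)&(P[...,2]>162)&(P[...,2]<182)
q=P[m]; print(m.sum(),u[m].mean(),v[m].mean(),q.mean(0),cv2.minAreaRect(q[:,:2].astype(np.float32)))
s=read_state();print(s['eef_pos'],s['eef_rot'])
E
```

```text
549 275.70673952641164 227.72859744990893 [ 485.60903376 -237.65900124  169.97988993] ((485.7458190917969, -238.71360778808594), (25.60215950012207, 25.461483001708984), 22.690736770629883)
[ 468.35158848 -199.82786359  312.2993681 ] [-3.13905808e+00 -2.68583984e-03  1.95267246e+00]
```

```bash
python3 -m handwheel '0.23 -0.48 -0.5 0.12 0;0.22 -0.48 -0.5 0 0;0 0 -0.6 0 0;0 0 -0.4 0 0;0 0 0 0 0;0 0 0 0 0;0 0 0 0 0'
```

```text
clock: 2.73
eef_pos: [486.4, -235.5, 236.0]
eef_rot: [3.14, 0.002, 1.967]
wrist_force: [-0.1, -0.2, -0.2]
finger_gap: 94.1
finger_force: 0.0
```

```bash
python3 -m handwheel '0 -0.06 -0.7 0 0;0 0 -0.7 0 0;0 0 -0.6 0 0;0 0 -0.3 0 0;0 0 -0.15 0 0;0 0 0 0 0;0 0 0 0 0;0 0 0 0 0'; python3 -c "
from cell import *
s=read_state();print(s['eef_pos'],s['qd'].round(3))"
```

```text
clock: 3.4
eef_pos: [486.7, -238.5, 138.0]
eef_rot: [3.14, 0.002, 1.967]
wrist_force: [0.4, -0.5, 0.3]
finger_gap: 94.0
finger_force: 0.0
[ 486.72936702 -238.48408431  137.98520299] [-0.003  0.     0.006  0.    -0.003  0.001]
```

```bash
python3 -m handwheel '0 0 0 0 1;0 0 0 0 1;0 0 0 0 1;0 0 0 0 1;0 0 0 0 1;0 0 0 0 1;0 0 0 0 1;0 0 0 0 1;0 0 0 0 1;0 0 0 0 1' 55
```

```text
clock: 4.23
eef_pos: [486.0, -238.2, 136.3]
eef_rot: [-3.142, -0.0, 1.966]
wrist_force: [-0.0, -0.2, 0.3]
finger_gap: 30.8
finger_force: 0.0
```

```bash
python3 -m handwheel '0 0 0 0 1;0 0 0 0 1;0 0 0 0 1;0 0 0 0 1;0 0 0 0 1'
```

```text
clock: 4.65
eef_pos: [486.1, -238.2, 136.4]
eef_rot: [-3.142, 0.0, 1.966]
wrist_force: [-0.4, -0.3, 0.8]
finger_gap: 25.2
finger_force: 54.9
```

Firm grip on the 26 mm handle. Next is the straight pull, slowly at first.

```bash
python3 -m handwheel '0 0 0.05 0 1;0 0 0.05 0 1;0 0 0.05 0 1;0 0 0.1 0 1;0 0 0.1 0 1;0 0 0.1 0 1;0 0 0.15 0 1;0 0 0 0 1'
```

```text
clock: 5.32
eef_pos: [486.8, -238.7, 162.4]
eef_rot: [3.14, 0.002, 1.966]
wrist_force: [0.3, 0.2, -1.8]
finger_gap: 25.3
finger_force: 54.9
```

```bash
python3 -m handwheel '0 0 0.2 0 1;0 0 0.3 0 1;0 0 0.4 0 1;0 0 0.5 0 1;0 0 0.5 0 1;0 0 0.5 0 1;0 0 0.5 0 1;0 0 0.4 0 1;0 0 0.2 0 1;0 0 0 0 1;0 0 0 0 1'
python3 - <<'E'
from h import *
grab('wrist','w2');grab('scene','s2')
p=cv2.imread('pics/s2.png')[80:300,100:320]; cv2.imwrite('pics/s2c.png',cv2.resize(p,None,fx=2.7,fy=2.7))
print(read_state())
E
```

```text
clock: 6.23
eef_pos: [485.9, -238.2, 299.9]
eef_rot: [-3.141, -0.0, 1.966]
wrist_force: [0.6, 0.6, -1.9]
finger_gap: 25.3
finger_force: 54.9
{'clock': 6.3333, 'joints': array([-5.23412859e-01,  2.20271684e-01,  1.34800538e+00, -5.10406213e-06,
        1.57514969e+00, -9.18971639e-01]), 'qd': array([ 0.00146823,  0.00229999, -0.00284673,  0.00082416,  0.0008116 ,
       -0.00162799]), 'effort': array([ 1.79431873e-02, -5.20954299e+01, -3.85096085e+01,  3.25639697e-02,
        8.16514925e-02, -5.94336634e-04]), 'eef_pos': array([ 485.77532902, -238.08635285,  299.14352904]), 'eef_rot': array([-3.14047596e+00, -1.45497564e-03,  1.96635428e+00]), 'wrist_force': array([ 0.27743305,  0.87762926, -1.56377041]), 'moment': array([-0.05494094,  0.05377806, -0.00823971]), 'finger_force': 54.85198616981506, 'finger_gap': 25.555285844232344}
```

View pics/s2c.png

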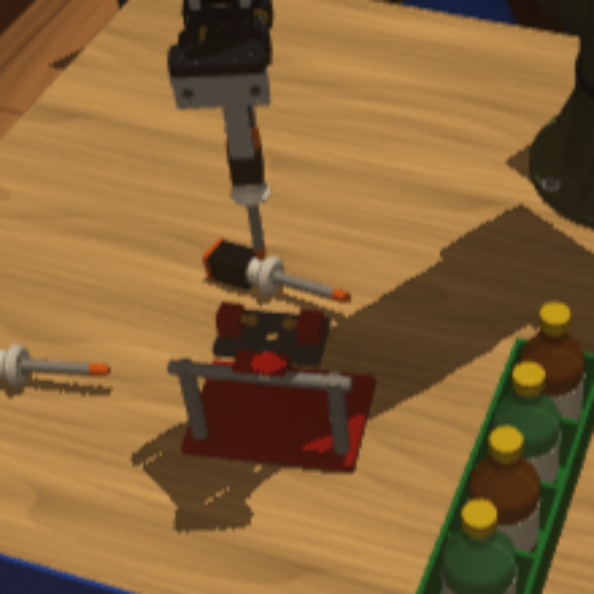

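The nozzle is out and in the gripper, with the clip empty. The two unlisted lookalikes now lie on the table. Next I check the tilt and tip position in the hand.

```bash
cat >> h.py <<'E'
def stem(tag,c,zt,save=True):
    p,P=cloud(tag); r=np.hypot(P[...,0]-c[0],P[...,1]-c[1])
    for lo,hi in((-8,8),(8,25),(25,45),(45,66),(71,81),(93,105)):
        m=(r<30)&(P[...,2]>zt+lo)&(P[...,2]<=zt+hi)
        if m.sum()>3:
            q=P[m]; print(tag,lo,m.sum(),'mean',q.mean(0).round(1),'min',q.min(0).round(1),'max',q.max(0).round(1))
    print('cam dir',np.array(pickle.load(open(f'{tag}.pkl','rb'))[2]['world_from_camera'])[:3,3].round())
E
python3 - <<'E'
from h import *
grab('side','d2')
stem('s2',(486,-238),203); stem('d2',(486,-238),203)
E
```

```text
s2 -8 8 mean [ 490.  -235.9  207.4] min [ 488.  -239.4  203.1] max [ 492.4 -233.3  210.8]
s2 8 22 mean [ 490.2 -236.   219.9] min [ 486.4 -243.4  212.5] max [ 494.2 -231.8  227.9]
s2 25 28 mean [ 490.5 -236.1  238.4] min [ 486.  -241.   228.7] max [ 495.2 -232.3  247.6]
s2 45 23 mean [ 490.4 -235.8  256.5] min [ 487.  -239.8  248.5] max [ 493.6 -231.6  265.1]
s2 71 67 mean [ 494.5 -232.7  280.2] min [ 475.3 -253.1  274.6] max [ 504.2 -221.6  283.9]
s2 93 55 mean [ 496.3 -231.8  301.9] min [ 473.7 -246.8  296.8] max [ 504.2 -221.5  307.9]
cam dir [1274.  218. 1006.]
d2 -8 16 mean [ 485.9 -239.7  206.8] min [ 481.3 -242.2  203.3] max [ 489.6 -236.8  210. ]
d2 8 52 mean [ 485.8 -241.   219.1] min [ 481.4 -244.4  211.1] max [ 490.  -236.4  227.3]
d2 25 66 mean [ 486.3 -241.1  237.8] min [ 481.9 -243.5  228.3] max [ 490.5 -238.9  247.6]
d2 45 74 mean [ 485.7 -241.   258.3] min [ 480.9 -243.9  248.7] max [ 490.7 -235.7  269. ]
d2 71 142 mean [ 485.9 -247.7  280.3] min [ 469.2 -255.5  274. ] max [ 502.2 -229.9  283.9]
d2 93 145 mean [ 486.2 -248.1  302.3] min [ 470.  -255.5  296. ] max [ 500.9 -233.6  307.9]
cam dir [ 494. -784.  550.]
```

```bash
python3 -m handwheel '0.03 0.2 0 0 1;0.04 0.4 0 0 1;0.06 0.6 0 0 1;0.07 0.7 0 0 1;0.07 0.7 0 0 1;0.07 0.7 0 0 1;0.07 0.7 0 0 1;0.07 0.7 0 0 1;0.07 0.7 0 0 1;0.07 0.7 0 0 1;0.07 0.7 0 0 1;0.07 0.7 0 0 1'
```

```text
clock: 7.38
eef_pos: [516.0, 63.7, 300.0]
eef_rot: [-3.141, -0.0, 1.967]
wrist_force: [0.8, 0.4, -2.2]
finger_gap: 25.1
finger_force: 54.9
```

```bash
python3 -m handwheel '0.07 0.7 0 0 1;0.07 0.7 0 0 1;0.07 0.7 0 0 1;0.07 0.7 0 0 1;0.07 0.7 0 0 1;0.07 0.7 0 0 1;0.06 0.6 0 0 1;0.05 0.5 0 0 1;0.04 0.4 0 0 1;0.03 0.3 0 0 1;0 0 0 0 1;0 0 0 0 1'
python3 - <<'E'
from h import *
s=read_state();print(s['eef_pos'],s['eef_rot'])
grab('scene','s3');grab('side','d3')
c=s['eef_pos'][:2]; stem('s3',c,s['eef_pos'][2]-96.3); stem('d3',c,s['eef_pos'][2]-96.3)
for t in('s3','d3'):
    p,P=cloud(t)
    for lo,hi in ((90,113),(104,113)):
        m=(np.hypot(P[...,0]-540,P[...,1]-312)<40)&(P[...,2]>lo)&(P[...,2]<hi)
        q=P[m]; print(t,m.sum(),q.min(0).round(1),q.max(0).round(1))
a=cv2.imread('pics/s3.png')[150:360,320:500];cv2.imwrite('pics/s3c.png',cv2.resize(a,None,fx=2.8,fy=2.8))
E
```

```text
clock: 8.38
eef_pos: [540.2, 301.9, 299.9]
eef_rot: [-3.141, 0.0, 1.967]
wrist_force: [-0.2, -0.5, -0.7]
finger_gap: 25.5
finger_force: 54.9
[540.19816162 301.86280427 299.85612292] [-3.14077887e+00  1.60236427e-04  1.96700984e+00]
s3 -8 10 mean [544.8 302.5 209.3] min [542.7 298.8 205. ] max [546.5 306.5 211.4]
s3 8 25 mean [544.9 301.3 220. ] min [541.2 297.3 211.7] max [549.  306.6 228.5]
s3 25 35 mean [544.9 301.7 237.5] min [541.2 297.1 229.1] max [547.9 306.4 247.3]
s3 45 31 mean [545.  301.4 256.5] min [540.8 297.2 248.8] max [549.4 306.2 267.8]
s3 71 94 mean [549.3 301.4 281. ] min [532.1 285.  275.5] max [558.5 318.4 284.4]
s3 93 80 mean [550.4 300.9 302.6] min [534.6 285.4 296.7] max [560.8 317.9 308.5]
cam dir [1274.  218. 1006.]
d3 -8 7 mean [540.  299.6 208.2] min [535.8 297.  204.6] max [544.6 301.9 211.4]
d3 8 24 mean [540.2 299.  220.3] min [535.9 294.9 212. ] max [544.6 305.2 228.1]
d3 25 29 mean [540.2 298.3 239.3] min [535.8 293.9 229. ] max [544.6 302.9 248.4]
d3 45 29 mean [540.4 298.7 259.6] min [536.  294.5 250.6] max [544.7 304.4 269.5]
d3 71 43 mean [540.1 290.4 280.3] min [524.9 283.8 275.1] max [555.6 301.1 284.3]
d3 93 53 mean [540.3 291.  303.2] min [525.2 281.  296.8] max [555.4 303.7 308.5]
cam dir [ 494. -784.  550.]
s3 240 [520.4 292.9  90.3] [561.3 331.8 111.8]
s3 121 [520.4 293.4 104. ] [561.3 331.8 111.8]
d3 124 [520.6 290.4  90.4] [557.2 331.5 111.4]
d3 60 [520.7 290.4 104. ] [557.2 330.6 111.4]
```

View pics/s3c.png

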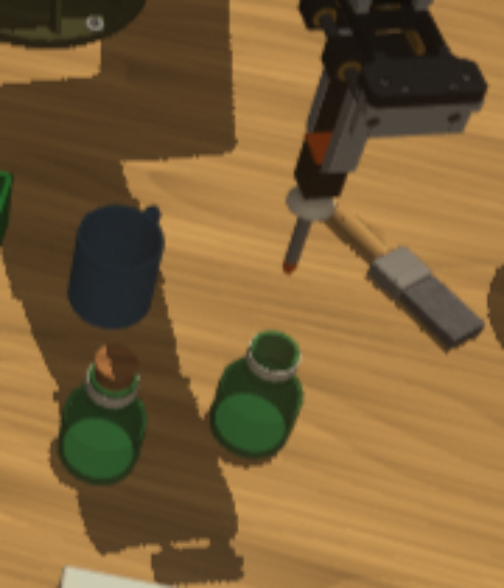

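The nozzle hangs upright, about 10 mm short in y. The flasks and cup are unmoved. I now centre and lower.

```bash
python3 -m handwheel '0.01 0.25 0 0 1;0 0 0 0 1;0 0 -0.3 0 1;0 0 -0.4 0 1;0 0 -0.4 0 1;0 0 -0.3 0 1;0 0 -0.2 0 1;0 0 -0.2 0 1;0 0 -0.1 0 1;0 0 -0.1 0 1;0 0 0 0 1;0 0 0 0 1'
python3 - <<'E'
from h import *
s=read_state();print(s['eef_pos'],s['eef_rot'])
grab('scene','s4');grab('side','d4')
c=s['eef_pos'][:2]; stem('s4',c,s['eef_pos'][2]-96.3); stem('d4',c,s['eef_pos'][2]-96.3)
a=cv2.imread('pics/s4.png')[230:330,350:450];b=cv2.imread('pics/d4.png')[110:190,230:310]
cv2.imwrite('pics/c4.png',np.hstack([cv2.resize(a,(400,400)),cv2.resize(b,(400,400))]))
E
```

```text
clock: 9.48
eef_pos: [540.9, 311.8, 220.7]
eef_rot: [3.141, -0.0, 1.966]
wrist_force: [-0.1, -0.9, -1.0]
finger_gap: 25.3
finger_force: 54.9
[540.94423098 311.802361   220.71500857] [ 3.14115406e+00 -1.09649486e-05  1.96635960e+00]
s4 -8 7 mean [545.1 311.9 129.1] min [542.7 308.6 125.1] max [546.9 317.2 132.4]
s4 8 27 mean [545.9 311.8 141.2] min [542.2 307.1 132.6] max [549.9 316.9 149.2]
s4 25 31 mean [545.6 311.6 160.3] min [541.  307.  149.5] max [548.5 316.7 168.9]
s4 45 21 mean [545.9 311.6 177.3] min [542.3 307.3 169.5] max [548.9 316.2 183.5]
s4 71 82 mean [549.7 310.5 201.8] min [531.4 295.7 197.6] max [559.9 327.9 205.4]
s4 93 68 mean [551.  311.6 224. ] min [535.7 295.4 217.8] max [558.9 328.6 229.2]
cam dir [1274.  218. 1006.]
d4 -8 5 mean [540.8 308.6 129.5] min [539.  307.2 125.7] max [542.  311.2 132.4]
d4 8 21 mean [540.8 310.4 140.3] min [536.2 307.2 132.5] max [545.2 319.6 147.9]
d4 25 27 mean [540.5 309.  159.5] min [536.1 305.1 150.5] max [545.1 314.1 169.3]
d4 45 29 mean [540.6 309.  180.6] min [536.2 303.1 170.2] max [545.1 312.5 190.3]
d4 71 39 mean [539.4 301.8 201. ] min [524.7 295.8 195.6] max [556.4 312.8 205. ]
d4 93 45 mean [540.5 302.7 223.5] min [525.1 295.  218.1] max [556.3 317.4 229. ]
cam dir [ 494. -784.  550.]
```

View pics/c4.png

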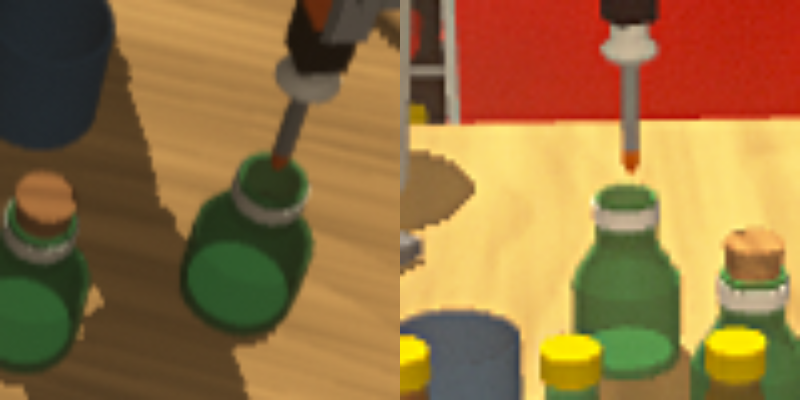

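Both views show the upright tip centred over the mouth to within about 2 mm and about 14 mm above the rim, with nothing moved.

```bash
python3 -m handwheel '-0.02 0 -0.04 0 1;0 0 0 0 1;0 0 0 0 1;0 0 0 0 1;0 0 0 0 1;0 0 0 0 1'; python3 -c "
from cell import *
print(read_state()['qd'].round(3)); print(sign_off())"
```

```text
clock: 10.08
eef_pos: [540.1, 311.8, 218.8]
eef_rot: [3.142, 0.0, 1.966]
wrist_force: [-0.2, 0.0, -1.7]
finger_gap: 24.9
finger_force: 54.9
[ 0.001 -0.001  0.001 -0.001 -0.001  0.001]
the job is handed in; nothing more can be done
None
```

I handed the job in at about 10 s on the clock with the nozzle held still and upright, its tip about 12 mm above the open flask's mouth and centred within about 2 mm; the flasks and cup stayed put, the bottles were not re-measured after the carry, and sign-off returned no verdict. The two unlisted lookalike nozzles, standing at first, were seen lying on the table after the pull, cause not established.

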